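Put away the goods-in stacks at the truck-parts counter

TASK

The morning's delivery stands on the parts counter in two small stacks: take them apart and put each article away next to the one of its own kind, the white oil filter, the blue carton and the brown carton each flat in the empty bay of its yellow tray, and the small orange bulb carton flat in the empty bay of the grey bulb case, whose clear sliding cover must be drawn aside for it and then pushed fully shut again. Keep every article upright and set it down rather than dropping it, and leave the amber beacon where it stands.

Things in the scene. Friction and masses are not known exactly. Their poses are not given: they have to be found in the camera images.
- oil_filter_c (a point): white spin-on oil filter, a round can 64 mm in diameter and 76 mm tall with a blue band, standing upright (domed end up) on top of one of the two cartons, about 0.35 kg; this point is its centre, 38 mm above its underside, z up
- bulb_carton_c (a point): small orange carton of bulbs with a white band, 64 mm (its x) by 44 mm (its y) by 46 mm tall, about 0.12 kg, lying on top of the other carton; this point is its centre, 23 mm above its underside
- blue_carton_c (a point): blue carton with white panels, 110 mm (its x) by 60 mm (its y) by 60 mm tall, about 0.32 kg, the bottom of one stack, on the counter; this point is its centre, 30 mm above its underside
- brown_carton_c (a point): plain brown kraft carton, 104 mm (its x) by 64 mm (its y) by 60 mm tall, about 0.45 kg, the bottom of the other stack, on the counter; this point is its centre, 30 mm above its underside
- filter_tray_bay (a point): yellow stock tray, 106 mm (x) by 193 mm (y), fixed; floor 3 mm thick, lips 12 mm high; two bays along y: the +y one holds a fixed white oil filter, the -y one is empty. Point: middle of the empty bay's floor, 3 mm above the counter. The empty bay is 100 mm along x, 92 mm along y; the stocked piece begins 71 mm off in +y
- blue_tray_bay (a point): yellow stock tray, 142 mm (x) by 193 mm (y), fixed; floor 3 mm thick, lips 12 mm high; two bays along y: the +y one holds a fixed blue carton, the -y one is empty. Point: middle of the empty bay's floor, 3 mm above the counter. The empty bay is 136 mm along x, 92 mm along y (carton's long side goes along x); the stocked piece begins 71 mm off in +y
- brown_tray_bay (a point): yellow stock tray, 142 mm (x) by 193 mm (y), fixed; floor 3 mm thick, lips 12 mm high; two bays along y: the +y one holds a fixed brown carton, the -y one is empty. Point: middle of the empty bay's floor, 3 mm above the counter. The empty bay is 136 mm along x, 92 mm along y (carton's long side goes along x); the stocked piece begins 71 mm off in +y
- case_bay (a point): grey bulb case, 188 mm (x) by 132 mm (y), fixed; walls 54 mm high, runners along x up to 66 mm; two bays along x: the +x one holds two orange bulb cartons under a fixed clear pane, the -x one empty under the sliding cover. Point: middle of the empty bay's floor, 4 mm above the counter. The empty bay is 88 mm along x, 124 mm along y; the bulb carton goes in with its long side along x
- cover (a joint): clear sliding cover of the bulb case with aluminium edges: 0 m fully shut over the empty bay, 0.088 m fully open; starts up to 25 mm ajar. Opens along the case's +x, about 2 N, soft end stops, stays where left. Its black pull is an upright bar, 10 mm thick (x), 60 mm long (y), 24 mm tall; from case_bay the pull's centre lies at x = joint value, y = 0, z = 70 mm (cover's top 58 mm)
- beacon: amber warning beacon on a black foot, 96 mm in diameter and 101 mm tall, standing loose between the trays at one side, not part of the job; origin at the centre of its underside

How it is judged:
By the outcome, as a careful person would: the job done as asked, in the order asked, and still so for the second after the job is handed in, with the robot touching nothing.
It also fails if it takes over 128 s, if anything falls off the work surface, if the arm or the gripper's body presses on something with over 40 N, if the wrist force passes 120 N, or if a joint passes its speed limit or range.

ROBOT

A 7-joint arm with a two-finger parallel gripper is mounted at the origin on the work surface. World frame = base frame: x ahead of the robot, y to its left, z up, the work surface at z = 0. Lengths are in m, angles in rad, forces in N, time in s.
With the tool pointing down it reaches from about 0.4 to 0.85 m from the base axis. Payload 10.4 kg.
Tool frame: the origin (TCP) lies at the very end of the fingers, on their centre line; the grasp point (between the pads) lies 19 mm behind it; z points along the fingers, y is the line along which they close (so a half turn about z gives the same grasp; the last joint's range is limited). The gripper opens to 85 mm and grips with 20 to 120 N. Pads are 22 mm wide; open, the fingers measure 114 mm over their backs; the gripper's body (76 mm by 85 mm) begins 54 mm behind the grasp point. The pads swing forward as they close: fully open they stand 13 mm farther back than shut.
Start: joints at [-1.252, 0.332, -0.065, 1.46, 0.022, 1.35, -0.088], TCP at [0.209, 0.589, 0.231] pointing down, gripper open.
Joint ranges: [-2.6, 2.6], [-0.5, 2.12], [-1.47, 1.34], [0.16, 2.42], [-1.27, 4.41], [0.06, 2.06], [-2.6, 2.6]. Speed limits (rad/s): [2.22, 2.22, 2.79, 2.79, 3.14, 3.14, 3.14].

INTERFACE

Orientations are given as [roll, pitch, yaw] about the fixed x, y, z axes, in that order (R = Rz(yaw) Ry(pitch) Rx(roll)).
In Python, from station import bot gives the robot as it stands.
- The arm moves only by the tool play_rows, never from a script. Its argument "increments" is a list of rows, each a list of 4 numbers: the shift along the tool's x, y, z each as a share of 400 mm, from -1 to 1, then the turn about the tool's z as a share of 30 degrees, from -1 to 1. In form: [[dx, dy, dz, twist], ...]. A call has 1 to 20 rows; each row is the pose to reach, as a shift and turn from the pose commanded when the call began, along the tool's axes at that moment; what a row does not reach only later rows make up. A row lasts 1/8 s, in which the tool goes at most 62.5 mm and 10.7 degrees, less where a joint would pass 70% of its speed; a pose out of reach is approached as far as the arm can. A call with a number of a shift or a turn outside -1 to 1 is refused whole. A call with a gripper value outside its range is refused whole. "fingers" is the gripper's target within -1 to 1 (fully open at 1, half-way at 0, shut at -1), set as the call begins (left out, the last holds). The fingers move at their own pace and stop on an object; "force" is the grip in N (left out, the last holds). Time passes only in rows, so rows that repeat a pose let the fingers close. It gives the time, the measured TCP pose, the force, the opening and the grip force at its end, in the units of the state.
- bot.get_obs(): the state, without advancing time (a new reading comes with each control period).
- bot.get_image(name): name is "side" or "top"; returns a dict with "color" (384x512x3 uint8, blue, green, red), "K" (3x3 intrinsics, pixels), "world_to_cam" (4x4, takes a point from world to camera coordinates). Camera axes: x right, y down, z forward; pixel columns grow to the right and rows downward; lengths in m; the calibration is good to about 2 mm. A picture is of the moment at which its call begins. There is no depth.
- bot.close_job(): hands the job in; it is judged then, once.
Trained networks look in a picture, given as the dict that the camera call returned (one of the last four; its "shot" number tells which), for a name from the list of things; names that differ only in an ending like _2 or _b are one class to them, and where a whole thing is asked for, a point or a joint stands for the part that bears it (a point fixed in the world has none). Each returns a list of dicts, best first, with "conf" (0 to 1); they miss things now and then, are a little off and sometimes report something else, mostly with a low value. They report only what shows in the picture. A call takes as long as a camera call.
- bot.outline_of(target, picture): "pixels" (384x512 bool, what is visible of it).
- bot.place_of(target, picture): "position" ([x, y, z] in m, in world coordinates, good to about 4 mm: a listed point, or the origin of a listed thing).
The state is a dict: "t": time; "joints": joint angles; "joint_vel": joint speeds; "joint_efforts": joint torques, N m; "position": TCP position; "tcp_rot": TCP orientation; "wrist_force": force on the tool from outside, world axes, zero at the start; "moment": the same for the moment, N m; "grip_width": opening from 0.0 (shut) to 1.0 (fully open); "finger_force": force on a finger pad.
Only numpy, scipy, OpenCV 4.12 (cv2) and the standard library are available. Lean on these libraries where they do the work, as an engineer would, in place of code of your own. Each camera call takes 0.05 s, during which the arm holds its last target. There are 200 camera calls.

## Working session

There is one attempt and no reset: what is moved stays moved. The work goes in short steps, Python scripts to look and compute and a tool call to move; the robot and the scene stay as the last step left them, time stands still between calls to the robot, and variables do not carry over. Pictures are saved under pics/ and viewed, at most 14 in all, crops included, and the job is handed in when it is done.

Besides the shell and the picture viewer there is one more tool, called after ">>>" in YAML: its name, and indented under it one key for each argument. play_rows: Moves the arm, as the interface text tells. Its arguments: {"type":"object","properties":{"increments":{"type":"array","items":{"type":"array","items":{"type":"number","minimum":-1,"maximum":1}}},"fingers":{"type":"number"},"force":{"type":"number"}},"required":["increments"]}

```bash
mkdir -p pics; cat > h.py <<'E'
from station import bot
import numpy as np, cv2
def shot(cam,name=None):
    p=bot.get_image(cam)
    if name: cv2.imwrite(f'pics/{name}.png',p['color'])
    return p
def st():
    o=bot.get_obs(); print({k:np.round(o[k],4).tolist() for k in ['t','position','tcp_rot','wrist_force','grip_width','finger_force','joints']})
E
python3 - <<'E'
from h import *
st()
ps=[shot(c,c+'0') for c in('top','side')]
for n in "oil_filter_c bulb_carton_c blue_carton_c brown_carton_c filter_tray_bay blue_tray_bay brown_tray_bay case_bay cover beacon".split():
    for p,c in zip(ps,('top','side')):
        try: print(n,c,[(np.round(d['position'],3).tolist(),round(d['conf'],2)) for d in bot.place_of(n,p)][:3])
        except Exception as e: print(n,c,e)
E
```

```text
{'t': 0.0, 'position': [0.2094, 0.5885, 0.2305], 'tcp_rot': [-3.1402, 0.0001, 2.7998], 'wrist_force': [0.07, -0.1298, 0.6479], 'grip_width': 0.9993, 'finger_force': 0.0, 'joints': [-1.2516, 0.3329, -0.0647, 1.461, 0.0216, 1.3499, -0.0885]}
oil_filter_c top [([0.44, -0.124, 0.097], 0.91)]
oil_filter_c side [([0.446, -0.122, 0.1], 0.77)]
bulb_carton_c top [([0.444, 0.116, 0.081], 0.73)]
bulb_carton_c side [([0.444, 0.12, 0.082], 0.76)]
blue_carton_c top [([0.443, -0.119, 0.031], 0.59)]
blue_carton_c side [([0.442, -0.115, 0.027], 0.94)]
brown_carton_c top [([0.437, 0.126, 0.034], 0.72)]
brown_carton_c side [([0.441, 0.129, 0.031], 0.75), ([0.444, -0.118, 0.029], 0.3)]
filter_tray_bay top [([0.517, 0.375, 0.002], 0.96)]
filter_tray_bay side [([0.52, 0.378, -0.0], 0.92)]
blue_tray_bay top [([0.646, -0.163, 0.007], 0.77)]
blue_tray_bay side [([0.65, -0.164, 0.002], 0.95)]
brown_tray_bay top [([0.658, 0.103, 0.004], 0.97)]
brown_tray_bay side [([0.661, 0.102, -0.002], 0.62)]
case_bay top [([0.519, 0.375, 0.003], 0.38)]
case_bay side [([0.491, -0.448, -0.001], 0.87)]
cover top it knows: beacon, blue_carton, blue_tray_bay, brown_carton, brown_tray_bay, bulb_carton, case_bay, filter_tray_bay, oil_filter
cover side it knows: beacon, blue_carton, blue_tray_bay, brown_carton, brown_tray_bay, bulb_carton, case_bay, filter_tray_bay, oil_filter
beacon top [([0.723, -0.345, 0.001], 0.85)]
beacon side [([0.723, -0.349, -0.003], 0.74)]
```

View pics/top0.png

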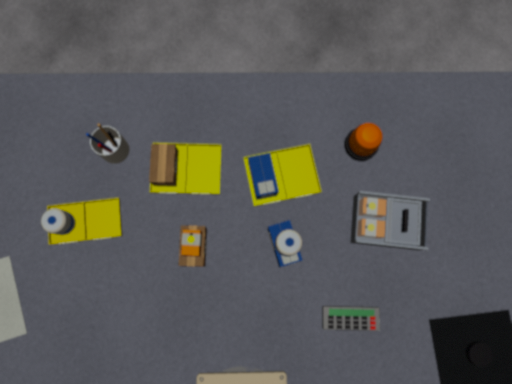

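View pics/side0.png

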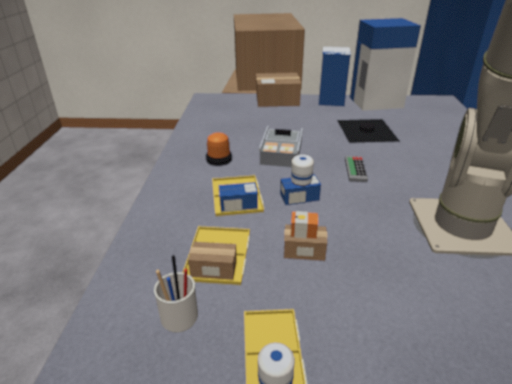

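The top view has world x running up and y running left. The filter is on the blue carton at (289,243) and the bulb carton is on the brown one at (192,243). The trays are at (85,222), (186,168) and (282,175), and the case is at (390,220) with its pull at (404,220), so case +x ≈ world +y. Next I'll fit the yaws with box models.

```bash
cat > fit.py <<'E'
from h import *
from scipy.optimize import minimize
def hull(p,poly,z0,z1,c,yaw):
    """coverage image of an upright prism with local footprint poly"""
    R=np.array([[np.cos(yaw),-np.sin(yaw)],[np.sin(yaw),np.cos(yaw)]])
    q=np.array(poly)@R.T+c
    P=np.vstack([np.c_[q,np.full(len(q),z)] for z in(z0,z1)])
    u=cv2.projectPoints(P,cv2.Rodrigues(p['world_to_cam'][:3,:3])[0],p['world_to_cam'][:3,3],p['K'],None)[0]
    m=np.zeros((384,512),np.uint8)
    cv2.fillConvexPoly(m,np.round(cv2.convexHull(u.astype(np.float32))*16).astype(np.int32),255,cv2.LINE_AA,4)
    return m/255.
def box(w,d,ox=0,oy=0): return [(ox+a*w/2,oy+b*d/2) for a,b in((-1,-1),(1,-1),(1,1),(-1,1))]
def disc(r,ox=0,oy=0): return [(ox+r*np.cos(t),oy+r*np.sin(t)) for t in np.linspace(0,6.28,24)]
def fit(views,parts,minus,x0):
    """views: (picture, mask, ignore); parts/minus: (poly,z0,z1)"""
    def cost(v):
        s=0
        for p,m,ig in views:
            f=lambda L:np.max([hull(p,*a,v[:2],v[2]) for a in L],0) if L else 0
            s+=(np.abs(f(parts)*(1-f(minus))-m)*~ig).sum()
        return s
    best=None
    for dy in (-.25,0,.25):
        i=np.array([x0[0],x0[1],x0[2]+dy])
        r=minimize(cost,i,method='Nelder-Mead',options=dict(initial_simplex=i+np.vstack([np.zeros(3),np.diag([.01,.01,.15])]),xatol=1e-4,fatol=.5))
        if best is None or r.fun<best.fun: best=r
    return best.x,best.fun
E
python3 - <<'E'
from fit import *
t,s=shot('top'),shot('side')
no=np.zeros((384,512),bool)
M={}
for n in ['oil_filter_c','bulb_carton_c','blue_carton_c','brown_carton_c','case_bay']:
    for k,p in(('t',t),('s',s)):
        try: L=bot.outline_of(n,p)
        except Exception as e: L=[];print(n,e)
        M[n,k]=L; print(n,k,[(round(d['conf'],2),int(d['pixels'].sum()),np.round(np.argwhere(d['pixels']).mean(0)[::-1]).tolist()) for d in L])
def yel(p):
    h=cv2.cvtColor(p['color'],cv2.COLOR_BGR2HSV); return cv2.inRange(h,(22,150,70),(36,255,255))>0
for n,w,st_,x0 in [('filter',.106,(disc(.033,0,.103),.003,.079),(.518,.376,0)),('blue',.142,(box(.11,.06,0,.101),.003,.063),(.648,-.163,.2)),('brown',.142,(box(.104,.064,0,.103),.003,.063),(.659,.103,0))]:
    y=yel(t); near=hull(t,box(.3,.36,0,.047),0,.05,np.array(x0[:2]),x0[2])>0.5
    print(n,fit([(t,y&near,no)],[(box(w,.193,0,.0475),0,.012)],[st_],x0))
def mk(n,k): return M[n,k][0]['pixels'] if M[n,k] else no
dil=lambda m:cv2.dilate(m.astype(np.uint8),np.ones((3,3)))>0
for n,parts,x0,occ in [('bulb_carton_c',[(box(.064,.044),.06,.106)],(.444,.118,1.6),None),('brown_carton_c',[(box(.104,.064),0,.06)],(.44,.128,0),'bulb_carton_c'),('blue_carton_c',[(box(.11,.06),0,.06)],(.443,-.117,.3),'oil_filter_c'),('oil_filter_c',[(disc(.032),.06,.136)],(.443,-.123,0),None)]:
    for x in ([x0[2],x0[2]+1.57] if 'bulb' in n else [x0[2]]):
        print(n,fit([(p,mk(n,k),dil(mk(occ,k)) if occ else no) for k,p in(('t',t),('s',s))],parts,[],(x0[0],x0[1],x)))
im=t['color'][185:258,345:440]; a=cv2.resize(im,None,fx=6,fy=6,interpolation=cv2.INTER_CUBIC)
b=cv2.resize(s['color'][120:175,250:310],None,fx=7,fy=7,interpolation=cv2.INTER_CUBIC)
cv2.imwrite('pics/case.png',a)
c=cv2.resize(t['color'][215:272,170:310],None,fx=5.5,fy=5.5,interpolation=cv2.INTER_CUBIC); cv2.imwrite('pics/st.png',c)
E
```

```text
oil_filter_c t [(0.95, 567, [288.0, 243.0]), (0.23, 437, [283.0, 245.0])]
oil_filter_c s [(0.94, 615, [302.0, 170.0])]
bulb_carton_c t [(0.83, 488, [192.0, 243.0])]
bulb_carton_c s [(0.56, 703, [304.0, 225.0])]
blue_carton_c t [(0.57, 588, [282.0, 244.0])]
blue_carton_c s [(0.6, 857, [299.0, 192.0]), (0.57, 4137, [272.0, 348.0])]
brown_carton_c t [(0.96, 537, [195.0, 249.0])]
brown_carton_c s [(0.72, 419, [282.0, 136.0]), (0.64, 1157, [305.0, 246.0])]
case_bay t [(0.89, 3918, [389.0, 221.0]), (0.54, 1136, [363.0, 142.0])]
case_bay s []
filter (array([0.52008074, 0.37815363, 0.10890715]), np.float64(345.1459592464437))
blue (array([ 0.64963426, -0.16459042,  0.18256329]), np.float64(664.2533640907343))
brown (array([ 0.66063546,  0.10527482, -0.0391327 ]), np.float64(557.6546559015763))
bulb_carton_c (array([0.44467609, 0.11953067, 1.92468608]), np.float64(442.6039215686274))
bulb_carton_c (array([0.4441302 , 0.12232052, 3.0757556 ]), np.float64(182.36078431372547))
brown_carton_c (array([ 0.43869521,  0.12050766, -0.04169254]), np.float64(1645.5843137254901))
blue_carton_c (array([ 0.4427524 , -0.11910814,  0.27165581]), np.float64(148.50588235294117))
oil_filter_c (array([ 0.4389442 , -0.12077141,  0.16563553]), np.float64(212.58431372549023))
```

View pics/case.png

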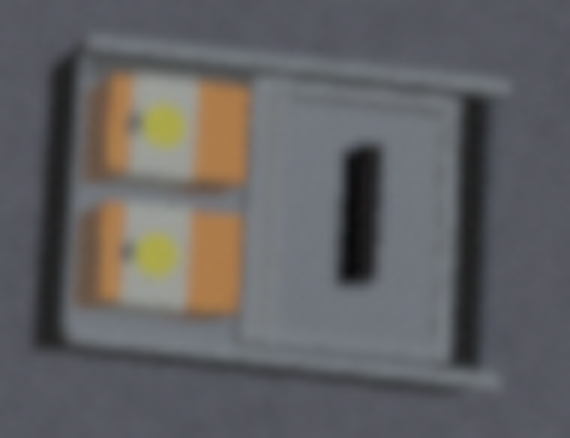

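View pics/st.png

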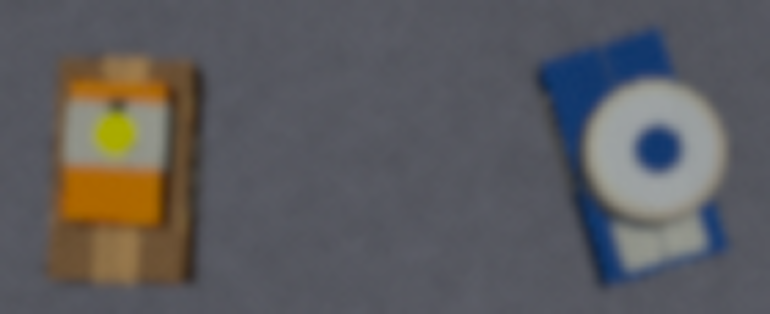

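The case crop shows the pull from (405.8,209.5) to (404.2,232.2) in the full image. The case runners slope about 5–6°, and a dark open strip shows at the right end, so the cover is ajar. The stack crop shows the bulb carton nearly aligned with the brown one, and the filter off-centre on the blue.

```bash
python3 - <<'E'
from fit import *
t,s=shot('top'),shot('side')
no=np.zeros((384,512),bool)
def ray(p,u,v,z):
    W=np.linalg.inv(p['world_to_cam']); d=W[:3,:3]@np.linalg.inv(p['K'])@[u,v,1]; o=W[:3,3]
    return (o+d*(z-o[2])/d[2])[:2]
C=lambda x,y:(345+(x+.5)/6-.5,185+(y+.5)/6-.5)
print('cam',np.linalg.inv(t['world_to_cam'])[:3,3])
print('pull',ray(t,*C(369,147),.082),ray(t,*C(360,283),.082),ray(t,*C(361,215),.080))
A=[ray(t,*C(*q),.066) for q in((88,40),(508,88),(65,345),(498,383))]
print(np.round(A,4)); 
for a,b in((0,1),(2,3)): d=A[a]-A[b]; print(np.arctan2(d[1],d[0]),np.linalg.norm(d))
dil=lambda m:cv2.dilate(m.astype(np.uint8),np.ones((3,3)))>0
def g(n,p,c):
    L=bot.outline_of(n,p); return min(L,key=lambda d:np.linalg.norm(np.argwhere(d['pixels']).mean(0)[::-1]-c))['pixels']
bt,bs=g('brown_carton_c',t,(195,249)),g('brown_carton_c',s,(305,246))
print('brown',fit([(t,bt,dil(g('bulb_carton_c',t,(192,243)))),(s,bs,dil(g('bulb_carton_c',s,(304,225))))],[(box(.104,.064),0,.06)],[],(.44,.126,0)))
h=cv2.cvtColor(t['color'],cv2.COLOR_BGR2HSV); y=cv2.inRange(h,(18,90,40),(40,255,255))>0
for n,w,st_,x0 in [('filter',.106,(disc(.033,0,.103),.003,.079),(.520,.378,.1)),('blue',.142,(box(.11,.06,0,.101),.003,.063),(.649,-.164,.18)),('brown',.142,(box(.104,.064,0,.103),.003,.063),(.66,.105,-.03))]:
    near=hull(t,box(.3,.36,0,.047),0,.05,np.array(x0[:2]),x0[2])>0.5
    print(n,fit([(t,y&near,no)],[(box(w,.193,0,.0475),0,.012)],[st_],x0),(y&near).sum())
b=cv2.resize(s['color'][120:175,245:320],None,fx=9,fy=9,interpolation=cv2.INTER_CUBIC); cv2.imwrite('pics/cs.png',b)
E
```

```text
cam [ 0.36501058 -0.01695599  1.17640817]
pull [ 0.52456691 -0.43489169] [ 0.46557206 -0.42649334] [ 0.49518422 -0.42990155]
[[ 0.5761 -0.3193]
 [ 0.5526 -0.5051]
 [ 0.4417 -0.3016]
 [ 0.4229 -0.4896]]
1.4452672332042957 0.18727730071320084
1.4710885893268895 0.18886622743218914
brown (array([ 0.43971256,  0.12424341, -0.04423395]), np.float64(221.278431372549))
filter (array([0.51870439, 0.37726728, 0.10865453]), np.float64(251.26694348327567)) 2388
blue (array([ 0.64766673, -0.16551956,  0.18618906]), np.float64(612.4800615148021)) 2926
brown (array([ 0.65755602,  0.10330107, -0.04191344]), np.float64(734.1141253364091)) 3040
```

View pics/cs.png

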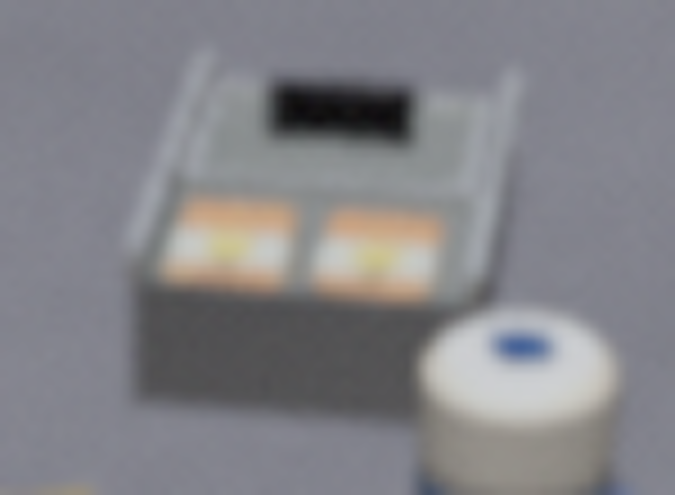

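The side crop confirms the case with its pull at about (283,132) in the full image. Estimates: case bay ≈ (0.492,-0.449), yaw ≈ 1.45, cover about 20 mm ajar. Next is a small planner that works out the move numbers.

```bash
cat > plan.py <<'E'
from h import *
import sys
def plan(way):
    """way: list of (x,y,z,yaw); prints one tool-frame row per waypoint, chained from the measured pose"""
    o=bot.get_obs(); p=np.array(o['position']); r=o['tcp_rot']; yaw=r[2]
    print('t',round(o['t'],2),np.round(p,4),round(yaw,3),'w',round(o['grip_width'],3))
    for w in way:
        R=np.array([[np.cos(yaw),np.sin(yaw),0],[np.sin(yaw),-np.cos(yaw),0],[0,0,-1]])
        d=R.T@(np.array(w[:3])-p)/.4; dy=(w[3]-yaw+np.pi)%(2*np.pi)-np.pi
        n=max(np.linalg.norm(d)*.4/.0625,abs(np.degrees(dy))/10.7)
        print(np.round(d,3).tolist()+[round(-np.degrees(dy)/30,3)],'rows>=',round(n,1))
        p=np.array(w[:3]); yaw=w[3]
if __name__=='__main__': plan(eval(sys.argv[1]))
E
python3 plan.py "[(.43,.33,.24,2.3),(.46,-.02,.23,1.8),(.441,-.122,.2,1.68),(.441,-.122,.087,1.68)]"
```

```text
t 1.9 [0.2095 0.5889 0.2314] 2.8 w 1.0
[-0.736, -0.425, -0.022, np.float64(0.954)] rows>= 5.4
[-0.702, -0.527, 0.025, np.float64(0.955)] rows>= 5.6
[-0.238, -0.104, 0.075, np.float64(0.229)] rows>= 1.7
[0.0, 0.0, 0.283, np.float64(-0.0)] rows>= 1.8
```

>>> play_rows:
  increments:
    - [-0.736, -0.425, -0.022, 0.954]
    - [-0.736, -0.425, -0.022, 0.954]
    - [-0.736, -0.425, -0.022, 0.954]
    - [-0.736, -0.425, -0.022, 0.954]
    - [-0.736, -0.425, -0.022, 0.954]
    - [-0.736, -0.425, -0.022, 0.954]
    - [-0.736, -0.425, -0.022, 0.954]
  fingers: 1

```text
t: 2.78
position: [0.4316, 0.3279, 0.2405]
tcp_rot: [3.141, 0.0, 2.296]
wrist_force: [-0.9, 1.6, 0.4]
grip_width: 1.001
finger_force: 0.0
```

>>> play_rows:
  increments:
    - [-0.702, -0.527, 0.025, 0.955]
    - [-0.702, -0.527, 0.025, 0.955]
    - [-0.702, -0.527, 0.025, 0.955]
    - [-0.702, -0.527, 0.025, 0.955]
    - [-0.702, -0.527, 0.025, 0.955]
    - [-0.702, -0.527, 0.025, 0.955]
    - [-0.702, -0.527, 0.025, 0.955]
    - [-0.702, -0.527, 0.025, 0.955]

```text
t: 3.78
position: [0.4599, -0.0182, 0.2301]
tcp_rot: [3.141, -0.0, 1.802]
wrist_force: [-0.2, 0.6, -0.9]
grip_width: 1.003
finger_force: 0.0
```

```bash
python3 plan.py "[(.441,-.122,.2,1.68),(.441,-.122,.087,1.68)]"
```

```text
t 3.77 [ 0.4599 -0.0182  0.2301] 1.802 w 1.003
[-0.242, -0.106, 0.075, np.float64(0.233)] rows>= 1.8
[0.0, 0.0, 0.283, np.float64(-0.0)] rows>= 1.8
```

>>> play_rows:
  increments:
    - [-0.242, -0.106, 0.075, 0.233]
    - [-0.242, -0.106, 0.075, 0.233]
    - [-0.242, -0.106, 0.075, 0.233]
    - [-0.242, -0.106, 0.075, 0.233]
    - [-0.242, -0.106, 0.075, 0.233]

```text
t: 4.4
position: [0.4413, -0.1219, 0.2003]
tcp_rot: [3.141, -0.0, 1.681]
wrist_force: [0.4, -0.7, 0.4]
grip_width: 1.001
finger_force: 0.0
```

>>> play_rows:
  increments:
    - [0, 0, 0.08, 0]
    - [0, 0, 0.16, 0]
    - [0, 0, 0.23, 0]
    - [0, 0, 0.27, 0]
    - [0, 0, 0.283, 0]
    - [0, 0, 0.283, 0]

```text
t: 5.15
position: [0.441, -0.1235, 0.0873]
tcp_rot: [3.141, 0.0, 1.679]
wrist_force: [-0.2, -0.2, -0.1]
grip_width: 1.001
finger_force: 0.0
```

>>> play_rows:
  increments:
    - [0, 0, 0, 0]
    - [0, 0, 0, 0]
    - [0, 0, 0, 0]
    - [0, 0, 0, 0]
    - [0, 0, 0, 0]
    - [0, 0, 0, 0]
    - [0, 0, 0, 0]
    - [0, 0, 0, 0]
  fingers: -1
  force: 35

```text
t: 6.15
position: [0.4411, -0.1237, 0.0878]
tcp_rot: [3.14, -0.0, 1.678]
wrist_force: [-0.9, 0.4, 5.8]
grip_width: 0.74
finger_force: 37.5
```

```bash
python3 plan.py "[(.441,-.122,.25,1.68),(.48,.10,.25,1.68),(.519,.3775,.2,1.68),(.519,.3775,.032,1.68)]"; python3 - <<'E'
from h import *
shot('side','s1')
E
```

```text
t 6.15 [ 0.4411 -0.1237  0.0878] 1.678 w 0.74
[0.004, 0.0, -0.405, np.float64(-0.003)] rows>= 2.6
[0.541, 0.157, 0.0, np.float64(-0.0)] rows>= 3.6
[0.679, 0.173, 0.125, np.float64(-0.0)] rows>= 4.6
[0.0, 0.0, 0.42, np.float64(-0.0)] rows>= 2.7
```

View pics/s1.png

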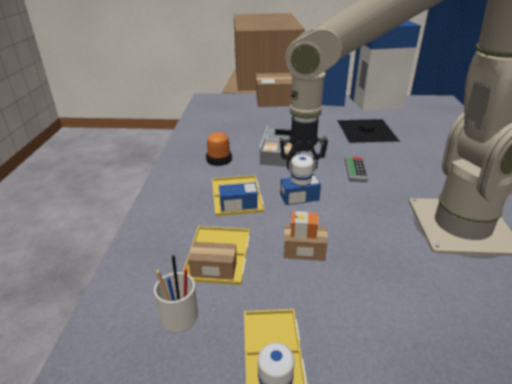

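The fingers hold the filter at (302,170), with a width of 63 mm. I'll lift it and carry it to the filter tray.

>>> play_rows:
  increments:
    - [0, 0, -0.05, 0]
    - [0, 0, -0.15, 0]
    - [0, 0, -0.27, 0]
    - [0, 0, -0.37, 0]
    - [0, 0, -0.405, 0]
    - [0, 0, -0.405, 0]

```text
t: 6.95
position: [0.4407, -0.1237, 0.2487]
tcp_rot: [3.141, -0.0, 1.678]
wrist_force: [-1.1, -0.7, -2.8]
grip_width: 0.742
finger_force: 40.3
```

>>> play_rows:
  increments:
    - [0.06, 0.015, 0, 0]
    - [0.18, 0.05, 0, 0]
    - [0.32, 0.09, 0, 0]
    - [0.44, 0.13, 0, 0]
    - [0.52, 0.15, 0, 0]
    - [0.541, 0.157, 0, 0]

```text
t: 7.7
position: [0.4788, 0.1002, 0.2464]
tcp_rot: [-3.138, 0.001, 1.682]
wrist_force: [-0.5, -0.4, -3.6]
grip_width: 0.741
finger_force: 40.3
```

>>> play_rows:
  increments:
    - [0.06, 0.015, 0, 0]
    - [0.18, 0.05, 0, 0]
    - [0.32, 0.09, 0.02, 0]
    - [0.46, 0.12, 0.05, 0]
    - [0.58, 0.15, 0.09, 0]
    - [0.65, 0.166, 0.12, 0]
    - [0.679, 0.173, 0.125, 0]
    - [0.679, 0.173, 0.125, 0]

```text
t: 8.7
position: [0.5197, 0.3747, 0.1982]
tcp_rot: [-3.141, 0.001, 1.678]
wrist_force: [0.4, -0.1, -2.3]
grip_width: 0.737
finger_force: 40.3
```

```bash
python3 plan.py "[(.519,.3775,.05,1.68),(.519,.3775,.030,1.68)]"; python3 - <<'E'
from h import *
st()
E
```

```text
t 8.7 [0.5197 0.3747 0.1982] 1.678 w 0.737
[0.007, -0.001, 0.37, np.float64(-0.004)] rows>= 2.4
[0.0, 0.0, 0.05, np.float64(-0.0)] rows>= 0.3
{'t': 8.7, 'position': [0.5197, 0.3747, 0.1982], 'tcp_rot': [-3.1408, 0.0013, 1.6777], 'wrist_force': [0.36, -0.0947, -2.2635], 'grip_width': 0.7368, 'finger_force': 40.2659, 'joints': [-0.9071, 0.3888, 0.2777, 1.4751, -0.1076, 1.2941, -0.5127]}
```

>>> play_rows:
  increments:
    - [0.002, 0, 0.06, 0]
    - [0.004, 0, 0.18, 0]
    - [0.006, 0, 0.28, 0]
    - [0.006, 0, 0.35, 0]
    - [0.006, 0, 0.39, 0]
    - [0.006, 0, 0.402, 0]
    - [0.006, 0, 0.408, 0]
    - [0.006, 0, 0.412, 0]
    - [0.006, 0, 0.412, 0]

```text
t: 9.82
position: [0.5195, 0.3783, 0.0347]
tcp_rot: [3.141, -0.001, 1.678]
wrist_force: [0.6, -0.8, -2.5]
grip_width: 0.742
finger_force: 40.3
```

>>> play_rows:
  increments:
    - [0, 0, 0.003, 0]
    - [0, 0, 0.006, 0]
    - [0, 0, 0.009, 0]
    - [0, 0, 0.011, 0]
    - [0, 0, 0.011, 0]

```text
t: 10.45
position: [0.5193, 0.3781, 0.0309]
tcp_rot: [-3.142, -0.0, 1.678]
wrist_force: [-6.1, -3.6, 8.4]
grip_width: 0.741
finger_force: 41.5
```

>>> play_rows:
  increments:
    - [0, 0, 0, 0]
    - [0, 0, 0, 0]
    - [0, 0, 0, 0]
    - [0, 0, 0, 0]
    - [0, 0, 0, 0]
  fingers: 1

```text
t: 11.08
position: [0.5193, 0.378, 0.0297]
tcp_rot: [3.142, -0.0, 1.678]
wrist_force: [0.6, -0.0, 0.3]
grip_width: 1.0
finger_force: 0.0
```

>>> play_rows:
  increments:
    - [0, 0, -0.05, 0]
    - [0, 0, -0.15, 0]
    - [0, 0, -0.3, 0]
    - [0, 0, -0.45, 0]
    - [0, 0, -0.5, 0]
    - [0, 0, -0.5, 0]

```text
t: 11.82
position: [0.5201, 0.3785, 0.233]
tcp_rot: [3.138, -0.003, 1.678]
wrist_force: [1.3, 0.7, 0.4]
grip_width: 1.003
finger_force: 0.0
```

```bash
python3 plan.py "[(.48,.12,.23,1.2),(.443,-.118,.2,.7),(.443,-.118,.15,.27),(.443,-.118,.028,.27)]"
```

```text
t 11.82 [0.5201 0.3785 0.233 ] 1.678 w 1.003
[-0.632, -0.169, 0.007, np.float64(0.913)] rows>= 4.2
[-0.588, 0.129, 0.075, np.float64(0.955)] rows>= 3.9
[0.0, 0.0, 0.125, np.float64(0.821)] rows>= 2.3
[0.0, 0.0, 0.305, np.float64(-0.0)] rows>= 2.0
```

>>> play_rows:
  increments:
    - [-0.632, -0.169, 0.007, 0.913]
    - [-0.632, -0.169, 0.007, 0.913]
    - [-0.632, -0.169, 0.007, 0.913]
    - [-0.632, -0.169, 0.007, 0.913]
    - [-0.632, -0.169, 0.007, 0.913]
    - [-0.632, -0.169, 0.007, 0.913]

```text
t: 12.58
position: [0.4788, 0.1192, 0.2265]
tcp_rot: [-3.141, -0.0, 1.199]
wrist_force: [0.7, 0.1, 0.1]
grip_width: 0.999
finger_force: 0.0
```

>>> play_rows:
  increments:
    - [-0.588, 0.129, 0.075, 0.955]
    - [-0.588, 0.129, 0.075, 0.955]
    - [-0.588, 0.129, 0.075, 0.955]
    - [-0.588, 0.129, 0.075, 0.955]
    - [-0.588, 0.129, 0.075, 0.955]
    - [-0.588, 0.129, 0.075, 0.955]

```text
t: 13.32
position: [0.4427, -0.1169, 0.1967]
tcp_rot: [-3.142, 0.001, 0.702]
wrist_force: [-0.2, 0.7, 0.3]
grip_width: 1.005
finger_force: 0.0
```

>>> play_rows:
  increments:
    - [0, 0, 0.125, 0.821]
    - [0, 0, 0.125, 0.821]
    - [0, 0, 0.125, 0.821]
    - [0, 0, 0.125, 0.821]

```text
t: 13.82
position: [0.4427, -0.1167, 0.1468]
tcp_rot: [3.141, 0.0, 0.274]
wrist_force: [-0.2, -0.2, -0.3]
grip_width: 1.001
finger_force: 0.0
```

```bash
python3 - <<'E'
from h import *
p=[shot('top','t2'),shot('side')]
for n in('oil_filter_c','blue_carton_c'):
  for q in p: print(n,[(np.round(d['position'],3).tolist(),round(d['conf'],2)) for d in bot.place_of(n,q)][:3])
im=cv2.imread('pics/t2.png')[130:280,30:340]; cv2.imwrite('pics/t2c.png',cv2.resize(im,None,fx=2.5,fy=2.5,interpolation=cv2.INTER_CUBIC))
E
python3 plan.py "[(.443,-.118,.028,.27)]"
```

```text
oil_filter_c [([0.646, -0.162, 0.005], 0.38)]
oil_filter_c [([0.522, 0.378, 0.043], 0.65)]
blue_carton_c [([0.442, -0.117, 0.031], 0.59)]
blue_carton_c [([0.443, -0.118, 0.024], 0.88)]
t 14.12 [ 0.4422 -0.1182  0.1469] 0.271 w 0.998
[0.002, 0.0, 0.297, np.float64(0.003)] rows>= 1.9
```

View pics/t2c.png

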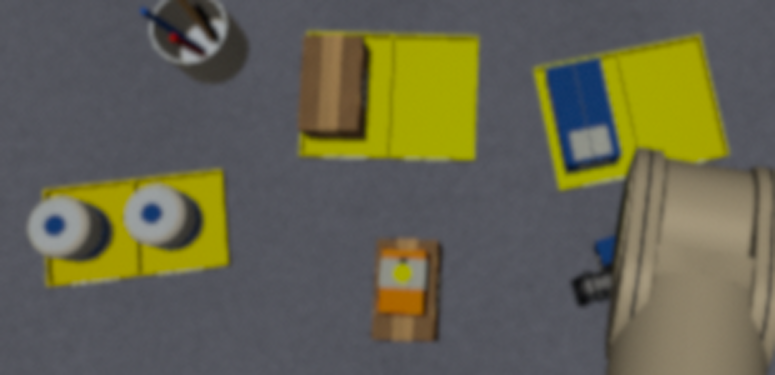

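The filter stands upright in its bay at crop (155,213). I'll take the blue carton next.

>>> play_rows:
  increments:
    - [0, 0, 0.08, 0]
    - [0.001, 0, 0.18, 0]
    - [0.002, 0, 0.25, 0]
    - [0.002, 0, 0.285, 0]
    - [0.002, 0, 0.297, 0]
    - [0.002, 0, 0.297, 0]

```text
t: 14.88
position: [0.4433, -0.1184, 0.0286]
tcp_rot: [3.141, -0.001, 0.27]
wrist_force: [0.1, 0.2, -0.2]
grip_width: 0.998
finger_force: 0.0
```

>>> play_rows:
  increments:
    - [0, 0, 0, 0]
    - [0, 0, 0, 0]
    - [0, 0, 0, 0]
    - [0, 0, 0, 0]
    - [0, 0, 0, 0]
    - [0, 0, 0, 0]
    - [0, 0, 0, 0]
    - [0, 0, 0, 0]
  fingers: -1
  force: 35

```text
t: 15.88
position: [0.4434, -0.118, 0.0289]
tcp_rot: [-3.141, -0.001, 0.27]
wrist_force: [-1.6, 1.6, 7.2]
grip_width: 0.699
finger_force: 37.1
```

>>> play_rows:
  increments:
    - [0, 0, -0.05, 0]
    - [0, 0, -0.15, 0]
    - [0, 0, -0.27, 0]
    - [0, 0, -0.36, 0]
    - [0, 0, -0.38, 0]
    - [0, 0, -0.38, 0]

```text
t: 16.62
position: [0.4425, -0.1181, 0.1794]
tcp_rot: [-3.141, 0.0, 0.271]
wrist_force: [0.2, -0.5, -4.4]
grip_width: 0.698
finger_force: 41.5
```

```bash
python3 plan.py "[(.649,-.165,.17,.186),(.649,-.165,.034,.186)]"
```

```text
t 16.62 [ 0.4425 -0.1181  0.1794] 0.271 w 0.698
[0.466, 0.251, 0.024, np.float64(0.162)] rows>= 3.4
[0.0, 0.0, 0.34, np.float64(-0.0)] rows>= 2.2
```

>>> play_rows:
  increments:
    - [0.05, 0.03, 0, 0.02]
    - [0.15, 0.08, 0.01, 0.05]
    - [0.27, 0.15, 0.02, 0.1]
    - [0.39, 0.21, 0.024, 0.15]
    - [0.45, 0.243, 0.024, 0.162]
    - [0.466, 0.251, 0.024, 0.162]
    - [0.466, 0.251, 0.024, 0.162]
    - [0.466, 0.251, 0.024, 0.162]

```text
t: 17.62
position: [0.6483, -0.1652, 0.1701]
tcp_rot: [-3.141, 0.001, 0.185]
wrist_force: [-0.9, 0.4, -5.1]
grip_width: 0.696
finger_force: 41.3
```

```bash
python3 plan.py "[(.649,-.165,.036,.186),(.649,-.165,.031,.186)]"
```

```text
t 17.62 [ 0.6483 -0.1652  0.1701] 0.185 w 0.696
[0.002, -0.0, 0.335, np.float64(-0.002)] rows>= 2.1
[0.0, 0.0, 0.012, np.float64(-0.0)] rows>= 0.1
```

>>> play_rows:
  increments:
    - [0, 0, 0.05, 0]
    - [0, 0, 0.14, 0]
    - [0.002, 0, 0.23, 0]
    - [0.002, 0, 0.29, 0]
    - [0.002, 0, 0.322, 0]
    - [0.002, 0, 0.333, 0]
    - [0.002, 0, 0.337, 0]
    - [0.002, 0, 0.341, 0]
    - [0.002, 0, 0.345, 0]
    - [0.002, 0, 0.348, 0]
    - [0.002, 0, 0.348, 0]

```text
t: 19.0
position: [0.6503, -0.1651, 0.0321]
tcp_rot: [-3.141, -0.001, 0.186]
wrist_force: [-4.6, 0.8, 4.1]
grip_width: 0.695
finger_force: 42.3
```

>>> play_rows:
  increments:
    - [0, 0, 0, 0]
    - [0, 0, 0, 0]
    - [0, 0, 0, 0]
    - [0, 0, 0, 0]
    - [0, 0, 0, 0]
  fingers: 1

```text
t: 19.62
position: [0.6501, -0.1651, 0.0313]
tcp_rot: [-3.142, -0.0, 0.185]
wrist_force: [0.3, -0.5, 0.0]
grip_width: 1.004
finger_force: 0.0
```

>>> play_rows:
  increments:
    - [0, 0, -0.05, 0]
    - [0, 0, -0.15, 0]
    - [0, 0, -0.3, 0]
    - [0, 0, -0.42, 0]
    - [0, 0, -0.42, 0]

```text
t: 20.25
position: [0.6518, -0.1664, 0.2053]
tcp_rot: [3.139, -0.008, 0.185]
wrist_force: [1.1, -0.1, -0.6]
grip_width: 1.001
finger_force: 0.0
```

```bash
python3 plan.py "[(.495,-.43,.17,-.12),(.495,-.43,.07,-.12)]"
```

```text
t 20.25 [ 0.6518 -0.1664  0.2053] 0.185 w 1.001
[-0.507, 0.576, 0.088, np.float64(0.582)] rows>= 4.9
[0.0, 0.0, 0.25, np.float64(-0.0)] rows>= 1.6
```

>>> play_rows:
  increments:
    - [-0.507, 0.576, 0, 0.582]
    - [-0.507, 0.576, 0.03, 0.582]
    - [-0.507, 0.576, 0.06, 0.582]
    - [-0.507, 0.576, 0.088, 0.582]
    - [-0.507, 0.576, 0.088, 0.582]
    - [-0.507, 0.576, 0.088, 0.582]
    - [-0.507, 0.576, 0.088, 0.582]
    - [-0.507, 0.576, 0.088, 0.582]
  fingers: 0.1

```text
t: 21.25
position: [0.4945, -0.4276, 0.1643]
tcp_rot: [-3.141, -0.0, -0.117]
wrist_force: [-0.3, -0.3, 0.3]
grip_width: 0.547
finger_force: 0.0
```

```bash
python3 - <<'E'
from h import *
shot('side','s3')
im=cv2.imread('pics/s3.png')[90:220,180:330]; cv2.imwrite('pics/s3c.png',cv2.resize(im,None,fx=4,fy=4,interpolation=cv2.INTER_CUBIC))
E
python3 plan.py "[(.495,-.43,.07,-.12),(.503,-.361,.07,-.12)]"
```

```text
t 21.3 [ 0.4945 -0.4276  0.1642] -0.117 w 0.553
[0.002, 0.006, 0.236, np.float64(0.006)] rows>= 1.5
[-0.001, -0.174, 0.0, np.float64(-0.0)] rows>= 1.1
```

View pics/s3c.png

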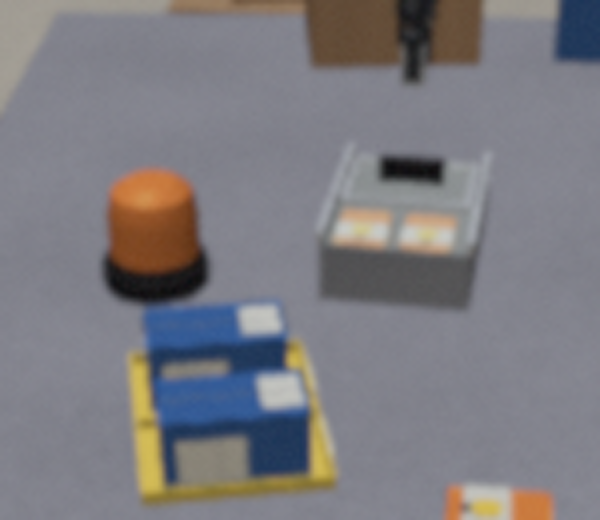

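The blue carton lies in its bay at crop (215,335), the beacon hasn't moved, and the fingers are above the pull. I'll descend and grip it.

>>> play_rows:
  increments:
    - [0.002, 0.006, 0.08, 0]
    - [0.002, 0.006, 0.15, 0]
    - [0.002, 0.006, 0.2, 0]
    - [0.002, 0.006, 0.225, 0]
    - [0.002, 0.006, 0.232, 0]
    - [0.002, 0.006, 0.232, 0]

```text
t: 22.05
position: [0.4941, -0.4317, 0.0719]
tcp_rot: [3.141, -0.001, -0.119]
wrist_force: [-0.5, -0.5, -0.7]
grip_width: 0.554
finger_force: 0.0
```

>>> play_rows:
  increments:
    - [0, 0, 0, 0]
    - [0, 0, 0, 0]
    - [0, 0, 0, 0]
    - [0, 0, 0, 0]
    - [0, 0, 0, 0]
    - [0, 0, 0, 0]
    - [0, 0, 0, 0]
  fingers: -1
  force: 20

```text
t: 22.92
position: [0.494, -0.4316, 0.0718]
tcp_rot: [3.142, -0.001, -0.119]
wrist_force: [-0.7, 2.0, 5.6]
grip_width: 0.111
finger_force: 25.3
```

```bash
python3 plan.py "[(.503,-.361,.07,-.12)]"
```

```text
t 22.93 [ 0.494  -0.4316  0.0718] -0.119 w 0.111
[0.001, -0.178, 0.004, np.float64(0.001)] rows>= 1.1
```

>>> play_rows:
  increments:
    - [0, -0.02, 0, 0]
    - [0, -0.05, 0, 0]
    - [0, -0.08, 0, 0]
    - [0, -0.11, 0, 0]
    - [0, -0.14, 0, 0]
    - [0, -0.16, 0, 0]
    - [0, -0.172, 0, 0]
    - [0, -0.18, 0, 0]
    - [0, -0.18, 0, 0]

```text
t: 24.05
position: [0.5026, -0.3603, 0.0718]
tcp_rot: [3.14, -0.001, -0.119]
wrist_force: [0.9, -5.4, 3.7]
grip_width: 0.111
finger_force: 25.1
```

>>> play_rows:
  increments:
    - [0, -0.006, 0, 0]
    - [0, -0.012, 0, 0]
    - [0, -0.012, 0, 0]
    - [0, -0.012, 0, 0]

```text
t: 24.55
position: [0.5026, -0.3601, 0.0719]
tcp_rot: [3.132, -0.003, -0.122]
wrist_force: [6.2, -22.5, -9.9]
grip_width: 0.108
finger_force: 23.4
```

That's the open stop, so the bay centre refines to (0.492,-0.448). I'll back off, release, and go for the bulb carton.

>>> play_rows:
  increments:
    - [0, 0.012, 0, 0]
    - [0, 0.013, 0, 0]

```text
t: 24.8
position: [0.5026, -0.3604, 0.0718]
tcp_rot: [3.141, -0.001, -0.119]
wrist_force: [1.0, -1.8, 6.5]
grip_width: 0.112
finger_force: 25.5
```

>>> play_rows:
  increments:
    - [0, 0, 0, 0]
    - [0, 0, 0, 0]
    - [0, 0, 0, 0]
    - [0, 0, 0, 0]
  fingers: 0

```text
t: 25.3
position: [0.5022, -0.3601, 0.0711]
tcp_rot: [-3.141, 0.0, -0.119]
wrist_force: [0.6, -0.9, 0.2]
grip_width: 0.502
finger_force: 0.0
```

>>> play_rows:
  increments:
    - [0, 0, -0.05, 0]
    - [0, 0, -0.15, 0]
    - [0, 0, -0.28, 0]
    - [0, 0, -0.37, 0]
    - [0, 0, -0.37, 0]

```text
t: 25.92
position: [0.5031, -0.3617, 0.2236]
tcp_rot: [3.14, -0.006, -0.12]
wrist_force: [-0.2, -0.2, -0.0]
grip_width: 0.505
finger_force: 0.0
```

```bash
python3 - <<'E'
from h import *
for n in('bulb_carton_c','brown_carton_c'):
  for q in (shot('top'),shot('side')): print(n,[(np.round(d['position'],3).tolist(),round(d['conf'],2)) for d in bot.place_of(n,q)][:3])
E
python3 plan.py "[(.5,-.12,.22,-.065),(.4445,.1205,.2,-.065),(.4445,.1205,.069,-.065)]"
```

```text
bulb_carton_c [([0.443, 0.12, 0.083], 0.95)]
bulb_carton_c [([0.443, 0.121, 0.086], 0.61)]
brown_carton_c [([0.44, 0.126, 0.033], 0.67)]
brown_carton_c [([0.441, 0.127, 0.027], 0.72), ([0.524, 0.379, 0.04], 0.49)]
t 26.32 [ 0.502  -0.3602  0.2186] -0.119 w 0.5
[-0.076, -0.596, -0.003, np.float64(-0.104)] rows>= 3.8
[-0.178, -0.591, 0.05, np.float64(-0.0)] rows>= 4.0
[0.0, 0.0, 0.328, np.float64(-0.0)] rows>= 2.1
```

>>> play_rows:
  increments:
    - [-0.076, -0.596, -0.003, -0.104]
    - [-0.076, -0.596, -0.003, -0.104]
    - [-0.076, -0.596, -0.003, -0.104]
    - [-0.076, -0.596, -0.003, -0.104]
    - [-0.076, -0.596, -0.003, -0.104]
    - [-0.076, -0.596, -0.003, -0.104]
  fingers: 0.7

```text
t: 27.08
position: [0.5003, -0.1204, 0.2204]
tcp_rot: [3.142, 0.0, -0.065]
wrist_force: [0.4, -0.5, -1.3]
grip_width: 0.847
finger_force: 0.0
```

>>> play_rows:
  increments:
    - [-0.178, -0.591, 0.05, 0]
    - [-0.178, -0.591, 0.05, 0]
    - [-0.178, -0.591, 0.05, 0]
    - [-0.178, -0.591, 0.05, 0]
    - [-0.178, -0.591, 0.05, 0]
    - [-0.178, -0.591, 0.05, 0]
    - [-0.178, -0.591, 0.05, 0]

```text
t: 27.95
position: [0.4454, 0.1186, 0.2005]
tcp_rot: [3.141, -0.0, -0.068]
wrist_force: [-0.4, -0.8, -0.2]
grip_width: 0.853
finger_force: 0.0
```

```bash
python3 plan.py "[(.4445,.1205,.069,-.065)]"
```

```text
t 27.95 [0.4454 0.1186 0.2005] -0.068 w 0.853
[-0.002, -0.005, 0.329, np.float64(-0.007)] rows>= 2.1
```

>>> play_rows:
  increments:
    - [-0.002, -0.005, 0.08, 0]
    - [-0.002, -0.005, 0.18, 0]
    - [-0.002, -0.005, 0.26, 0]
    - [-0.002, -0.005, 0.31, 0]
    - [-0.002, -0.005, 0.325, 0]
    - [-0.002, -0.005, 0.325, 0]

```text
t: 28.7
position: [0.4444, 0.1219, 0.0708]
tcp_rot: [3.141, -0.0, -0.066]
wrist_force: [0.0, -0.1, 0.1]
grip_width: 0.849
finger_force: 0.0
```

>>> play_rows:
  increments:
    - [0, 0, 0, 0]
    - [0, 0, 0, 0]
    - [0, 0, 0, 0]
    - [0, 0, 0, 0]
    - [0, 0, 0, 0]
    - [0, 0, 0, 0]
    - [0, 0, 0, 0]
    - [0, 0, 0, 0]
  fingers: -1
  force: 25

```text
t: 29.7
position: [0.4447, 0.1228, 0.0714]
tcp_rot: [-3.14, -0.001, -0.065]
wrist_force: [-0.7, -0.4, 7.2]
grip_width: 0.512
finger_force: 26.7
```

>>> play_rows:
  increments:
    - [0, 0, -0.05, 0]
    - [0, 0, -0.15, 0]
    - [0, 0, -0.27, 0]
    - [0, 0, -0.36, 0]
    - [0, 0, -0.38, 0]
    - [0, 0, -0.38, 0]

```text
t: 30.45
position: [0.4438, 0.1226, 0.2221]
tcp_rot: [-3.141, 0.0, -0.065]
wrist_force: [-0.9, -0.1, -1.5]
grip_width: 0.511
finger_force: 26.2
```

```bash
python3 plan.py "[(.48,-.06,.23,.44),(.5,-.26,.23,.95),(.492,-.448,.2,1.45),(.492,-.448,.015,1.45)]"
```

```text
t 30.45 [0.4438 0.1226 0.2221] -0.065 w 0.511
[0.12, 0.45, -0.02, np.float64(-0.964)] rows>= 3.0
[-0.168, 0.474, 0.0, np.float64(-0.974)] rows>= 3.2
[-0.394, 0.257, 0.075, np.float64(-0.955)] rows>= 3.0
[0.0, 0.0, 0.462, np.float64(-0.0)] rows>= 3.0
```

>>> play_rows:
  increments:
    - [0.03, 0.12, -0.005, -0.25]
    - [0.06, 0.24, -0.01, -0.5]
    - [0.09, 0.35, -0.015, -0.75]
    - [0.12, 0.43, -0.02, -0.964]
    - [0.12, 0.45, -0.02, -0.964]
    - [0.12, 0.45, -0.02, -0.964]

```text
t: 31.2
position: [0.4795, -0.06, 0.2294]
tcp_rot: [-3.141, 0.002, 0.438]
wrist_force: [-0.8, 0.6, -1.3]
grip_width: 0.511
finger_force: 26.2
```

>>> play_rows:
  increments:
    - [-0.04, 0.12, 0, -0.25]
    - [-0.08, 0.24, 0, -0.5]
    - [-0.12, 0.36, 0, -0.75]
    - [-0.16, 0.45, 0, -0.974]
    - [-0.168, 0.474, 0, -0.974]
    - [-0.168, 0.474, 0, -0.974]

```text
t: 31.95
position: [0.5002, -0.2595, 0.2296]
tcp_rot: [-3.14, 0.0, 0.948]
wrist_force: [-0.3, 0.5, -1.5]
grip_width: 0.513
finger_force: 26.5
```

>>> play_rows:
  increments:
    - [-0.1, 0.07, 0.02, -0.25]
    - [-0.2, 0.13, 0.04, -0.5]
    - [-0.3, 0.2, 0.06, -0.75]
    - [-0.38, 0.247, 0.075, -0.955]
    - [-0.394, 0.257, 0.075, -0.955]
    - [-0.394, 0.257, 0.075, -0.955]
    - [-0.394, 0.257, 0.075, -0.955]

```text
t: 32.83
position: [0.4937, -0.4461, 0.2006]
tcp_rot: [3.141, -0.001, 1.452]
wrist_force: [0.1, -0.6, -2.2]
grip_width: 0.507
finger_force: 26.5
```

```bash
python3 plan.py "[(.492,-.448,.08,1.45),(.492,-.448,.02,1.45),(.492,-.448,.015,1.45)]"; python3 - <<'E'
from h import *
a=shot('side')['color'][90:190,220:340]; b=shot('top')['color'][170:270,330:450]
cv2.imwrite('pics/c4.png',cv2.resize(np.hstack([a,b]),None,fx=3.3,fy=3.3,interpolation=cv2.INTER_CUBIC))
E
```

```text
t 32.83 [ 0.4937 -0.4461  0.2006] 1.452 w 0.507
[-0.005, -0.004, 0.302, np.float64(0.004)] rows>= 1.9
[0.0, 0.0, 0.15, np.float64(-0.0)] rows>= 1.0
[0.0, 0.0, 0.013, np.float64(-0.0)] rows>= 0.1
```

View pics/c4.png

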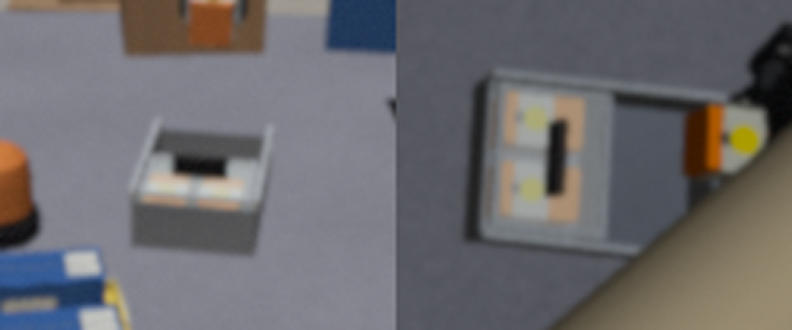

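The cover is fully open over the stocked cartons, with the pull at right-crop (555,158). The orange carton hangs upright in the fingers, so I'll lower it in.

>>> play_rows:
  increments:
    - [-0.005, -0.004, 0.06, 0]
    - [-0.005, -0.004, 0.16, 0]
    - [-0.005, -0.004, 0.25, 0]
    - [-0.005, -0.004, 0.3, 0]
    - [-0.005, -0.004, 0.3, 0]

```text
t: 33.55
position: [0.4903, -0.4492, 0.0797]
tcp_rot: [-3.14, -0.001, 1.45]
wrist_force: [0.8, 0.0, 0.3]
grip_width: 0.515
finger_force: 26.6
```

>>> play_rows:
  increments:
    - [0, 0, 0.02, 0]
    - [0, 0, 0.05, 0]
    - [0, 0, 0.08, 0]
    - [0, 0, 0.11, 0]
    - [0, 0, 0.135, 0]
    - [0, 0, 0.148, 0]
    - [0, 0, 0.153, 0]
    - [0, 0, 0.153, 0]

```text
t: 34.55
position: [0.4904, -0.4503, 0.0194]
tcp_rot: [3.141, 0.0, 1.45]
wrist_force: [0.2, -0.3, -0.1]
grip_width: 0.513
finger_force: 26.6
```

```bash
python3 plan.py "[(.492,-.448,.015,1.45)]"
```

```text
t 34.55 [ 0.4904 -0.4503  0.0194] 1.45 w 0.513
[0.006, 0.003, 0.011, np.float64(-0.0)] rows>= 0.1
```

>>> play_rows:
  increments:
    - [0.005, 0.003, 0.003, 0]
    - [0.005, 0.003, 0.006, 0]
    - [0.005, 0.003, 0.009, 0]
    - [0.005, 0.003, 0.011, 0]
    - [0.005, 0.003, 0.011, 0]

```text
t: 35.17
position: [0.4918, -0.4483, 0.0155]
tcp_rot: [3.141, -0.0, 1.45]
wrist_force: [-2.0, 2.6, 5.7]
grip_width: 0.512
finger_force: 27.4
```

>>> play_rows:
  increments:
    - [0, 0, 0, 0]
    - [0, 0, 0, 0]
    - [0, 0, 0, 0]
    - [0, 0, 0, 0]
  fingers: 0.4

```text
t: 35.67
position: [0.4917, -0.4483, 0.0148]
tcp_rot: [-3.141, -0.0, 1.45]
wrist_force: [0.2, -0.6, -0.1]
grip_width: 0.697
finger_force: 0.0
```

>>> play_rows:
  increments:
    - [0, 0, -0.03, 0]
    - [0, 0, -0.09, 0]
    - [0, 0, -0.17, 0]
    - [0, 0, -0.26, 0]
    - [0, 0, -0.35, 0]
    - [0, 0, -0.38, 0]
    - [0, 0, -0.38, 0]

```text
t: 36.55
position: [0.492, -0.4486, 0.1681]
tcp_rot: [3.14, 0.001, 1.45]
wrist_force: [-0.3, -0.0, -0.3]
grip_width: 0.703
finger_force: 0.0
```

```bash
python3 plan.py "[(.4975,-.40,.165,.93),(.502,-.365,.165,.41),(.5026,-.3605,.165,-.119),(.5026,-.3605,.071,-.119)]"
```

```text
t 36.55 [ 0.492  -0.4486  0.1681] 1.45 w 0.703
[0.122, -0.001, 0.008, np.float64(0.993)] rows>= 2.8
[0.077, -0.043, 0.0, np.float64(0.993)] rows>= 2.8
[0.006, -0.01, 0.0, np.float64(1.01)] rows>= 2.8
[0.0, 0.0, 0.235, np.float64(-0.0)] rows>= 1.5
```

>>> play_rows:
  increments:
    - [0.122, 0, 0.008, 0.993]
    - [0.122, 0, 0.008, 0.993]
    - [0.122, 0, 0.008, 0.993]
    - [0.122, 0, 0.008, 0.993]
  fingers: 0

```text
t: 37.05
position: [0.4972, -0.3993, 0.1624]
tcp_rot: [-3.14, 0.001, 0.931]
wrist_force: [-0.2, 0.3, -0.7]
grip_width: 0.499
finger_force: 0.0
```

>>> play_rows:
  increments:
    - [0.077, -0.043, 0, 0.993]
    - [0.077, -0.043, 0, 0.993]
    - [0.077, -0.043, 0, 0.993]
    - [0.077, -0.043, 0, 0.993]

```text
t: 37.55
position: [0.502, -0.3648, 0.163]
tcp_rot: [-3.141, 0.001, 0.414]
wrist_force: [0.4, 0.1, 0.3]
grip_width: 0.503
finger_force: 0.0
```

>>> play_rows:
  increments:
    - [0.006, -0.01, 0, 1]
    - [0.006, -0.01, 0, 1]
    - [0.006, -0.01, 0, 1]
    - [0.006, -0.01, 0, 1]
    - [0.006, -0.01, 0, 1]

```text
t: 38.17
position: [0.5027, -0.3604, 0.1635]
tcp_rot: [-3.141, 0.0, -0.108]
wrist_force: [-0.2, 0.7, -0.6]
grip_width: 0.502
finger_force: 0.0
```

```bash
python3 - <<'E'
from h import *
a=shot('side')['color'][90:190,220:340]; b=shot('top')['color'][170:270,330:450]
cv2.imwrite('pics/c5.png',cv2.resize(np.hstack([a,b]),None,fx=3.3,fy=3.3,interpolation=cv2.INTER_CUBIC))
E
python3 plan.py "[(.5026,-.3605,.071,-.119)]"
```

```text
t 38.27 [ 0.5028 -0.3603  0.1636] -0.11 w 0.499
[-0.0, 0.0, 0.232, np.float64(0.017)] rows>= 1.5
```

View pics/c5.png

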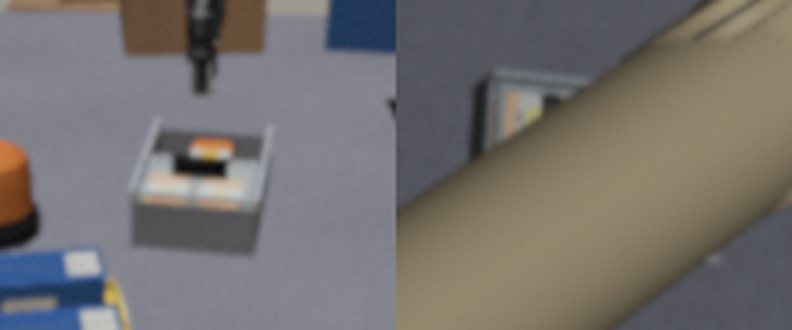

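The bulb carton sits inside the case behind the pull, at left-crop (212,147). I'll shut the cover now.

>>> play_rows:
  increments:
    - [0, 0, 0.08, 0.017]
    - [0, 0, 0.15, 0.017]
    - [0, 0, 0.2, 0.017]
    - [0, 0, 0.225, 0.017]
    - [0, 0, 0.23, 0.017]
    - [0, 0, 0.23, 0.017]

```text
t: 39.02
position: [0.5031, -0.3606, 0.0723]
tcp_rot: [3.141, -0.001, -0.122]
wrist_force: [-0.1, -0.9, -0.5]
grip_width: 0.497
finger_force: 0.0
```

>>> play_rows:
  increments:
    - [0, 0, 0, 0]
    - [0, 0, 0, 0]
    - [0, 0, 0, 0]
    - [0, 0, 0, 0]
    - [0, 0, 0, 0]
    - [0, 0, 0, 0]
    - [0, 0, 0, 0]
  fingers: -1
  force: 20

```text
t: 39.9
position: [0.5031, -0.3605, 0.0722]
tcp_rot: [3.141, -0.001, -0.122]
wrist_force: [-0.4, 0.5, 5.7]
grip_width: 0.111
finger_force: 23.2
```

>>> play_rows:
  increments:
    - [0, 0.02, 0, 0]
    - [0, 0.05, 0, 0]
    - [0, 0.08, 0, 0]
    - [0, 0.11, 0, 0]
    - [0, 0.14, 0, 0]
    - [0, 0.17, 0, 0]
    - [0, 0.195, 0, 0]
    - [0, 0.21, 0, 0]
    - [0, 0.218, 0, 0]
    - [0, 0.223, 0, 0]
    - [0, 0.228, 0, 0]
    - [0, 0.228, 0, 0]

```text
t: 41.4
position: [0.4925, -0.448, 0.0721]
tcp_rot: [-3.136, 0.0, -0.121]
wrist_force: [-3.6, 14.3, 15.2]
grip_width: 0.11
finger_force: 24.5
```

>>> play_rows:
  increments:
    - [0, -0.005, 0, 0]
    - [0, -0.005, 0, 0]

```text
t: 41.65
position: [0.4925, -0.4479, 0.0722]
tcp_rot: [-3.14, -0.0, -0.122]
wrist_force: [-1.3, 4.6, 8.7]
grip_width: 0.11
finger_force: 23.7
```

>>> play_rows:
  increments:
    - [0, 0, 0, 0]
    - [0, 0, 0, 0]
    - [0, 0, 0, 0]
    - [0, 0, 0, 0]
  fingers: 0

```text
t: 42.15
position: [0.4918, -0.4488, 0.0715]
tcp_rot: [-3.142, 0.0, -0.123]
wrist_force: [0.1, 0.9, -0.1]
grip_width: 0.502
finger_force: 0.0
```

>>> play_rows:
  increments:
    - [0, 0, -0.05, 0]
    - [0, 0, -0.15, 0]
    - [0, 0, -0.28, 0]
    - [0, 0, -0.37, 0]
    - [0, 0, -0.37, 0]

```text
t: 42.78
position: [0.4922, -0.4503, 0.2241]
tcp_rot: [3.138, -0.005, -0.123]
wrist_force: [0.1, -0.6, -0.3]
grip_width: 0.502
finger_force: 0.0
```

```bash
python3 - <<'E'
from h import *
for q in (shot('top'),shot('side')): print([(np.round(d['position'],3).tolist(),round(d['conf'],2)) for d in bot.place_of('brown_carton_c',q)][:3])
E
python3 plan.py "[(.5,-.15,.22,-.08),(.4395,.1255,.16,-.044),(.4395,.1255,.028,-.044)]"
```

```text
[([0.439, 0.126, 0.035], 0.64)]
[([0.442, 0.126, 0.031], 0.8)]
t 42.98 [ 0.4918 -0.4484  0.219 ] -0.122 w 0.498
[-0.071, -0.743, -0.002, np.float64(-0.081)] rows>= 4.8
[-0.206, -0.674, 0.15, np.float64(-0.069)] rows>= 4.6
[0.0, 0.0, 0.33, np.float64(-0.0)] rows>= 2.1
```

>>> play_rows:
  increments:
    - [-0.071, -0.743, -0.002, -0.081]
    - [-0.071, -0.743, -0.002, -0.081]
    - [-0.071, -0.743, -0.002, -0.081]
    - [-0.071, -0.743, -0.002, -0.081]
    - [-0.071, -0.743, -0.002, -0.081]
    - [-0.071, -0.743, -0.002, -0.081]
  fingers: 1

```text
t: 43.72
position: [0.5007, -0.1447, 0.2196]
tcp_rot: [-3.139, 0.001, -0.071]
wrist_force: [-0.2, -0.7, -0.2]
grip_width: 0.996
finger_force: 0.0
```

>>> play_rows:
  increments:
    - [-0.206, -0.674, 0.15, -0.069]
    - [-0.206, -0.674, 0.15, -0.069]
    - [-0.206, -0.674, 0.15, -0.069]
    - [-0.206, -0.674, 0.15, -0.069]
    - [-0.206, -0.674, 0.15, -0.069]
    - [-0.206, -0.674, 0.15, -0.069]
    - [-0.206, -0.674, 0.15, -0.069]

```text
t: 44.6
position: [0.4397, 0.1234, 0.1603]
tcp_rot: [3.14, 0.0, -0.046]
wrist_force: [-0.1, -0.8, 0.3]
grip_width: 0.997
finger_force: 0.0
```

```bash
python3 plan.py "[(.4398,.1257,.028,-.044)]"
```

```text
t 44.6 [0.4397 0.1234 0.1603] -0.046 w 0.997
[-0.0, -0.006, 0.331, np.float64(-0.003)] rows>= 2.1
```

>>> play_rows:
  increments:
    - [0, -0.003, 0.08, 0]
    - [0, -0.003, 0.18, 0]
    - [0, -0.003, 0.26, 0]
    - [0, -0.003, 0.31, 0]
    - [0, -0.003, 0.327, 0]
    - [0, -0.003, 0.327, 0]

```text
t: 45.35
position: [0.44, 0.1252, 0.0301]
tcp_rot: [3.141, -0.0, -0.046]
wrist_force: [0.5, -0.2, -0.1]
grip_width: 1.001
finger_force: 0.0
```

>>> play_rows:
  increments:
    - [0, 0, 0, 0]
    - [0, 0, 0, 0]
    - [0, 0, 0, 0]
    - [0, 0, 0, 0]
    - [0, 0, 0, 0]
    - [0, 0, 0, 0]
    - [0, 0, 0, 0]
    - [0, 0, 0, 0]
  fingers: -1
  force: 40

```text
t: 46.35
position: [0.4402, 0.1262, 0.0307]
tcp_rot: [-3.14, -0.001, -0.044]
wrist_force: [-1.6, -3.5, 8.0]
grip_width: 0.742
finger_force: 42.9
```

>>> play_rows:
  increments:
    - [0, 0, -0.05, 0]
    - [0, 0, -0.15, 0]
    - [0, 0, -0.27, 0]
    - [0, 0, -0.36, 0]
    - [0, 0, -0.38, 0]
    - [0, 0, -0.38, 0]

```text
t: 47.1
position: [0.4389, 0.1266, 0.181]
tcp_rot: [-3.14, 0.001, -0.043]
wrist_force: [-0.3, 0.3, -6.1]
grip_width: 0.74
finger_force: 49.4
```

```bash
python3 plan.py "[(.6585,.1035,.17,-.035),(.6585,.1035,.036,-.035)]"
```

```text
t 47.1 [0.4389 0.1266 0.181 ] -0.043 w 0.74
[0.551, 0.034, 0.027, np.float64(-0.015)] rows>= 3.5
[0.0, 0.0, 0.335, np.float64(-0.0)] rows>= 2.1
```

>>> play_rows:
  increments:
    - [0.06, 0.005, 0, 0]
    - [0.18, 0.01, 0.01, 0]
    - [0.32, 0.02, 0.02, 0]
    - [0.45, 0.03, 0.027, -0.01]
    - [0.53, 0.034, 0.027, -0.015]
    - [0.551, 0.034, 0.027, -0.015]
    - [0.551, 0.034, 0.027, -0.015]
    - [0.551, 0.034, 0.027, -0.015]

```text
t: 48.1
position: [0.6581, 0.1029, 0.1691]
tcp_rot: [3.141, 0.002, -0.036]
wrist_force: [0.7, 0.2, -5.9]
grip_width: 0.74
finger_force: 49.2
```

```bash
python3 plan.py "[(.6585,.1035,.0335,-.035)]"
```

```text
t 48.1 [0.6581 0.1029 0.1691] -0.036 w 0.74
[0.001, -0.002, 0.339, np.float64(-0.002)] rows>= 2.2
```

>>> play_rows:
  increments:
    - [0, 0, 0.05, 0]
    - [0, 0, 0.14, 0]
    - [0, 0, 0.23, 0]
    - [0, 0, 0.29, 0]
    - [0, 0, 0.318, 0]
    - [0, 0, 0.328, 0]
    - [0, 0, 0.332, 0]
    - [0, 0, 0.336, 0]
    - [0, 0, 0.34, 0]
    - [0, 0, 0.343, 0]
    - [0, 0, 0.343, 0]

```text
t: 49.48
position: [0.6594, 0.1029, 0.0343]
tcp_rot: [-3.141, -0.001, -0.036]
wrist_force: [-0.2, -0.1, -0.2]
grip_width: 0.745
finger_force: 50.0
```

>>> play_rows:
  increments:
    - [0, 0, 0.002, 0]
    - [0, 0, 0.003, 0]
    - [0, 0, 0.003, 0]

```text
t: 49.85
position: [0.6598, 0.1029, 0.0339]
tcp_rot: [-3.141, -0.001, -0.036]
wrist_force: [-2.7, 0.6, 8.9]
grip_width: 0.742
finger_force: 51.0
```

>>> play_rows:
  increments:
    - [0, 0, 0, 0]
    - [0, 0, 0, 0]
    - [0, 0, 0, 0]
    - [0, 0, 0, 0]
    - [0, 0, 0, 0]
  fingers: 1

```text
t: 50.48
position: [0.6591, 0.1029, 0.0324]
tcp_rot: [-3.142, 0.0, -0.036]
wrist_force: [-0.1, -0.4, -0.1]
grip_width: 1.002
finger_force: 0.0
```

>>> play_rows:
  increments:
    - [0, 0, -0.05, 0]
    - [0, 0, -0.15, 0]
    - [0, 0, -0.3, 0]
    - [0, 0, -0.45, 0]
    - [-0.2, 0, -0.5, 0]
    - [-0.4, 0, -0.5, 0]
    - [-0.4, 0, -0.5, 0]
    - [-0.4, 0, -0.5, 0]

```text
t: 51.48
position: [0.4973, 0.1101, 0.2329]
tcp_rot: [-3.136, 0.002, -0.033]
wrist_force: [0.9, -0.1, -0.3]
grip_width: 0.998
finger_force: 0.0
```

```bash
python3 - <<'E'
from h import *
st(); t,s=shot('top','t9'),shot('side','s9')
a=s['color'][90:384,150:320]; b=t['color'][120:270,30:440]
cv2.imwrite('pics/f1.png',cv2.resize(a,None,fx=2,fy=2,interpolation=cv2.INTER_CUBIC))
cv2.imwrite('pics/f2.png',cv2.resize(b,None,fx=1.9,fy=1.9,interpolation=cv2.INTER_CUBIC))
E
```

```text
{'t': 51.475, 'position': [0.4973, 0.1101, 0.2329], 'tcp_rot': [-3.1362, 0.002, -0.0327], 'wrist_force': [0.9132, -0.1236, -0.3426], 'grip_width': 0.9981, 'finger_force': 0.0, 'joints': [-1.4815, 0.1306, 1.2892, 1.8048, -0.136, 1.3034, -1.7619]}
```

View pics/f1.png

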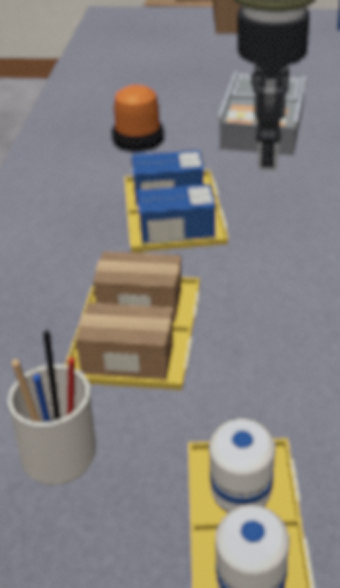

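View pics/f2.png

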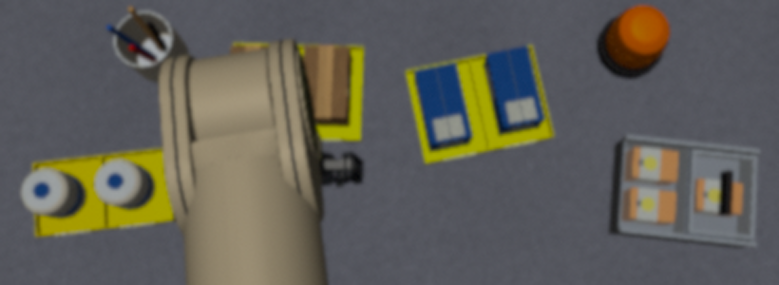

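All four articles sit flat in their bays and the beacon hasn't moved. The pull is at f2 (726,193). A quick numeric check of the cover follows.

```bash
python3 - <<'E'
from h import *
t=bot.get_image('top')
def cen(im,c0,c1):
    g=cv2.cvtColor(im,cv2.COLOR_BGR2GRAY)[205:238,c0:c1].astype(float); w=np.clip(55-g,0,None); v,u=np.mgrid[205:238,c0:c1]
    return (u*w).sum()/w.sum(),(v*w).sum()/w.sum(),w.sum()
def ray(p,u,v,z):
    W=np.linalg.inv(p['world_to_cam']); d=W[:3,:3]@np.linalg.inv(p['K'])@[u,v,1]; o=W[:3,3]
    return (o+d*(z-o[2])/d[2])[:2]
ax=np.array([.12,.993])
for n,c in(('top0',(398,412)),('t9',(404,419))):
    u,v,w=cen(cv2.imread(f'pics/{n}.png'),*c); p=ray(t,u,v,.078); print(n,u,v,w,p,(p-[.4921,-.4479])@ax)
E
```

```text
top0 404.21357850070723 220.56541725601133 2828.0 [ 0.4950489  -0.42921877] 0.018904332661712233
t9 411.48927038626607 221.17846924177397 2796.0 [ 0.49322872 -0.44817929] -0.00014188810762439175
```

```bash
python3 -c "
from station import bot
print(bot.close_job())"
```

```text
the job is handed in; nothing more can be done
None
```

The job is handed in: both stacks are apart, all four articles are flat and upright in their own bays, the bulb case cover is pushed fully shut, and the beacon is untouched; it took about 52 s of the 128 s allowed.

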